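# Zero the dosing scale with its service key

## Robot

A 7-joint arm with a two-finger parallel gripper is mounted at the origin on a cart in front of the work surface, level with it; the furniture and walls round the work are solid. World frame = base frame: x ahead of the robot, y to its left, z up, the work surface at z = 0. Lengths are in m, angles in rad, forces in N, time in s.
With the tool pointing down it reaches from about 0.35 to 0.775 m from the base axis. Payload 3.1 kg.
Tool frame: the origin (TCP) lies at the very end of the fingers, on their centre line; the grasp point (between the pads) lies 19 mm behind it (bot.grip_point_offset is the distance from the TCP to the grasp point, in m); z points along the fingers, y is the line along which they close (so a half turn about z gives the same grasp; the last joint's range is limited). The gripper opens to 85 mm and grips with 20 to 120 N. Pads are 22 mm wide; open, the fingers measure 114 mm over their backs; the gripper's body (76 mm by 85 mm) begins 54 mm behind the grasp point. The pads swing forward as they close: fully open they stand 13 mm farther back than shut.
Start: joints at [-1.172, 0.311, 0.014, 1.512, -0.004, 1.319, -0.027], TCP at [0.235, 0.497, 0.231] pointing down, gripper open.
Joint ranges: [-2.7, 2.7], [-0.3, 1.91], [-1.27, 1.3], [0.12, 2.57], [-1.44, 4.58], [0.2, 2.03], [-3.05, 3.05]. Speed limits (rad/s): [2.79, 2.79, 3.14, 3.14, 3.14, 3.14, 3.14].

## Interface

Orientations are given as a unit quaternion [x, y, z, w].
In Python, from plant import bot gives the robot as it stands.
- The arm moves only by the shell command python3 -m creep 'ROWS' [OPENING] [FORCE]. ROWS is JSON, a list of rows, each a list of 4 numbers: the shift along the world's x, y, z in cm, then the turn about the world's z in rad. A call has 1 to 8 rows; each row shifts and turns the commanded pose from where the row before left it; what a row does not reach is not made up. A row lasts 1/12 s, in which the tool goes at most 41.7 mm and 7.16 degrees, less where a joint would pass 70% of its speed; a pose out of reach is approached as far as the arm can. A call with a gripper value outside its range is refused whole. OPENING is the finger opening in cm, from 0 to 8.54, set as the call begins (- or left out, the last holds). The fingers move at their own pace and stop on an object; FORCE is the grip in N (left out, the last holds). Time passes only in rows, so rows that do not move let the fingers close. It gives the time, the measured TCP pose, the force, the opening and the grip force at its end, in the units of the state.
- bot.read_state(): the state, without advancing time (a new reading comes with each control period).
- bot.grab_frame(name): name is "scene" or "top"; returns (picture, depth): 480x640x3 uint8, red, green, blue; 480x640 float32, m along the optical axis (not along the pixel's ray), 0 where there is no reading.
- bot.get_calibration(name): a dict with "fx", "fy", "cx", "cy" (pixels), "R" (3x3) and "t" (3): a world point X has camera coordinates R X + t. Camera axes: x right, y down, z forward; pixel columns grow to the right and rows downward; lengths in m; the calibration is good to about 2 mm. A picture is of the moment at which its call begins. get_calibration takes no time and is no camera call.
- bot.close_job(): hands the job in; it is judged then, once.
The state is a dict: "time": time; "q": joint angles; "qvel": joint speeds; "effort": joint torques, N m; "ee_pos": TCP position; "ee_rot": TCP orientation; "wrist_force": force on the tool from outside, world axes, zero at the start; "ft_torque": the same for the moment, N m; "grip_width": opening from 0.0 (shut) to 1.0 (fully open); "gripper_force": force on a finger pad.
Only numpy, scipy, OpenCV 4.12 (cv2) and the standard library are available. Lean on these libraries where they do the work, as an engineer would, in place of code of your own. Each camera call takes 0.05 s, during which the arm holds its last target. There are 200 camera calls.

## Task

Zero the dosing scale: first set the empty steel dosing cup upright in the middle of the small raised stand on the black scale and let go of it. Then pull the red-headed service key out of its wooden block, push it fully home in the keyhole of the key switch (two sticky pins inside resist; wiggle it a little), turn it a quarter turn clockwise seen from above, and finish while still holding the key turned, because the switch springs back if let go. Leave the other things on the counter where they are.

Things in the scene. Friction and masses are not known exactly. Their poses are not given: they have to be found in the camera images.
- cup: empty steel dosing cup, open at the top, 62 mm outside diameter at the rim, 51 mm high, 54 mm across its flat foot, 0.11 kg, stands on the counter at the start. Origin: centre of its underside; z up. Grasp it across its outside from above.
- scale: black dosing scale, fixed, 125 mm (x) by 155 mm (y) by 27 mm high; an aluminium cup stand rises from its middle: a 56 mm foot, an 18 mm post and a round flat 46 mm plate on top, with a black rubber disc, 60 mm above the counter. Origin: centre of the underside; z up. The scale and the key switch may change places.
- stand_top (a point): centre of the top of the cup stand's 46 mm plate, 60 mm above the counter, where the cup's underside belongs
- key_stand: wooden block, fixed, 55 x 55 x 44 mm, with a slot in its top in which the key is parked upright. Origin: centre of the underside; z up. The block and the cup may change places.
- key: service key, 79 mm long, 60 g, parked upright in the wooden block. Origin: centre of the underside of its steel collar (18 mm across, 4 mm thick), which rests on the block, and on the key switch when fully home. z up along the key. Red head: 12 mm thick along x, 30 mm wide along y, from 4 to 45 mm above the origin; grip across the 12 mm. A half turn about z makes no difference.
- key_tip (a point): pointed lower end of the key's blade, 34 mm below the key's origin. Below the collar come a 5 mm round stem 12 mm long, then a flat steel blade 5 mm thick (key's x) and 16 mm wide (key's y), from 12 to 34 mm below the origin, its last 8 mm narrowing to the point
- key_switch: key switch, fixed, black box 70 x 70 mm with a steel top plate 48 mm above the counter, a 28 mm brass ring round the keyhole. Origin: centre of the underside; z up. A white mark lies on its -x side of the keyhole, a green mark on its -y side, a green lamp on its -x face. The key goes straight down, its wide (y) axis along the switch's y axis.
- keyhole (a point): centre of the keyhole at the top surface of the key switch (48 mm above the counter), axes as the switch's; the key's origin lies here when fully home. The slot is 7.5 mm wide along x and 19 mm long along y, with a 2 mm chamfer. Two sticky sprung pins in the ends of the slot, 14 and 23 mm down, stick and resist the blade: up to about 15 N straight down, less with small sideways or twisting wiggles
- core (a joint): turn of the lock core in the key switch, rad: 0 at rest, grows clockwise seen from above to a stop at 1.65; a spring pulls it back (0.02 N m at rest, 0.13 N m at a quarter turn). The 7 mm top plate lets the key turn only when the collar is within about 4 mm of the plate. The core lags the key by up to about 0.16 rad of play.
- label_roll: white label roll lying flat, 64 mm across, 26 mm high, bystander; origin at the centre of its underside
- timer: kitchen timer with green dial, 64 mm across, 43 mm high, bystander; origin at the centre of its underside
- thermometer: thin probe thermometer lying flat, 162 mm long, bystander; origin at the centre of its underside
Mind the look-alikes: they are no part of the job. Leave any pink look-alike of the cup alone.

How it is judged:
By the outcome, as a careful person would: the job done as asked, in the order asked, and still so for the second after the job is handed in, while the arm keeps its last pose, push and grip.
It also fails if it takes over 64 s, if anything falls off the work surface, if the arm or the gripper's body presses on something with over 40 N, if the wrist force passes 120 N, or if a joint passes its speed limit or range.

## Working session

There is one attempt and no reset: what is moved stays moved. The work goes in short steps, Python scripts to look and compute and a shell command to move; the robot and the scene stay as the last step left them, time stands still between calls to the robot, and variables do not carry over. Pictures are saved under pics/ and viewed, at most 10 in all, crops included, and the job is handed in when it is done.

```bash
mkdir -p pics; ls
python3 - <<'E'
from plant import bot
import cv2,numpy as np
for n in("scene","top"):
    p,d=bot.grab_frame(n); cv2.imwrite(f"pics/{n}0.png",p[:,:,::-1]); np.save(f"pics/{n}0.npy",d)
    c=bot.get_calibration(n); print(n,c, (-np.array(c["R"]).T@c["t"]).round(3))
s=bot.read_state(); print(s)
E
```

```text
pics
scene {'fx': 471.28341319121097, 'fy': 471.28341319121097, 'cx': 307.9418574265822, 'cy': 238.87781919964507, 'R': array([[ 0.56408283, -0.82547462, -0.02005512],
       [-0.53367364, -0.34593382, -0.77170087],
       [ 0.63008174,  0.4460061 , -0.63566937]]), 't': array([-0.43791606,  0.29017698,  0.65987294])} [-0.014 -0.555  0.635]
top {'fx': 625.2156802138334, 'fy': 625.2156802138334, 'cx': 316.31759926220576, 'cy': 238.93669922871652, 'R': array([[ 0.0159749 , -0.99967381,  0.01992695],
       [-0.99057652, -0.01853451, -0.13570051],
       [ 0.13602558, -0.01757136, -0.99054949]]), 't': array([-0.21233029,  0.50937611,  1.28439587])} [ 0.333 -0.18   1.346]
{'time': 0.1, 'q': array([-1.17171736,  0.31166983,  0.0140043 ,  1.51289096, -0.00436329,
        1.31920697, -0.02718897]), 'qvel': array([ 1.03702167e-04, -1.44414368e-03,  2.88475833e-05, -4.19223015e-03,
        3.59903442e-04,  4.68047685e-04,  4.14317398e-04]), 'effort': array([ 5.17086373e-04, -3.80856693e+01,  1.46711036e-01, -2.31239891e+01,
        1.24331197e-02,  8.20651709e-03, -7.68769326e-06]), 'ee_pos': array([0.23438038, 0.4968379 , 0.23031882]), 'ee_rot': array([ 2.18567631e-01,  9.75821213e-01, -1.05888898e-03, -1.71099919e-04]), 'wrist_force': array([ 0.72666449, -0.13550506, -0.01293779]), 'ft_torque': array([-0.06299835,  0.03208281, -0.01755061]), 'gripper_force': 0.0, 'grip_width': 1.0005079695044758}
```

View pics/scene0.png

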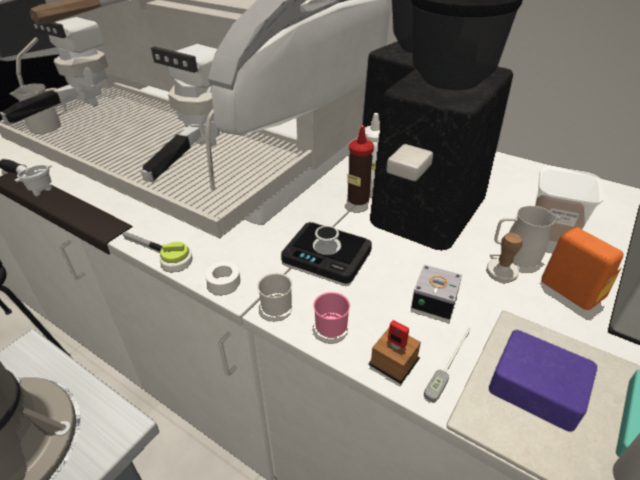

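View pics/top0.png

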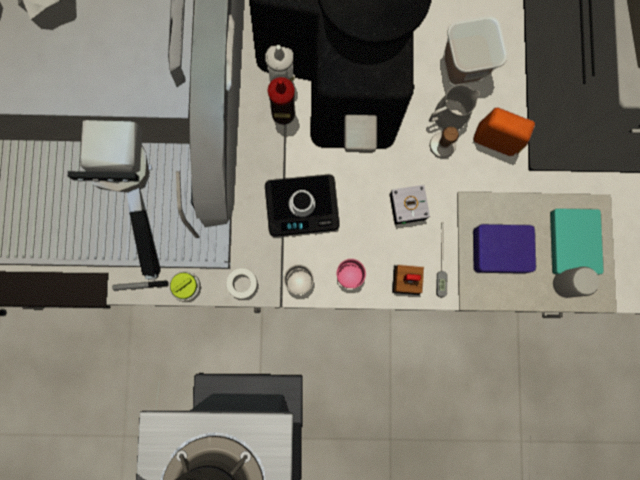

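The scene view shows the steel cup at (275,296), pink cup at (331,316), stand at (326,236), switch at (437,288) and red key head at (399,334). The top view shows the cup at (299,282), stand at (302,203), switch at (410,203) and key at (413,280).

```bash
cat > h.py <<'E'
import cv2,numpy as np
from plant import bot
C={n:bot.get_calibration(n) for n in("scene","top")}
def ray(n,uv):
    c=C[n];R=np.array(c["R"]);o=-R.T@c["t"]
    d=R.T@np.array([(uv[0]-c["cx"])/c["fx"],(uv[1]-c["cy"])/c["fy"],1]);return o,d
def onz(n,uv,z): o,d=ray(n,uv);return o+d*(z-o[2])/d[2]
def tri(a,b):
    (o1,d1),(o2,d2)=ray("scene",a),ray("top",b)
    s=np.linalg.lstsq(np.c_[d1,-d2],o2-o1,rcond=None)[0]
    p,q=o1+s[0]*d1,o2+s[1]*d2;return (p+q)/2,np.linalg.norm(p-q)
def cloud(n,d):
    c=C[n];v,u=np.mgrid[:480,:640];X=np.stack([(u-c["cx"])/c["fx"]*d,(v-c["cy"])/c["fy"]*d,d],-1)
    return (X-np.array(c["t"]))@np.array(c["R"])
E
python3 - <<'E'
from h import *
np.set_printoptions(precision=4,suppress=True)
im={n:cv2.imread(f"pics/{n}0.png") for n in C}; W={n:cloud(n,np.load(f"pics/{n}0.npy")) for n in C}
def blob(n,m,near):
    cs=cv2.findContours(m.astype(np.uint8),cv2.RETR_EXTERNAL,cv2.CHAIN_APPROX_NONE)[0]
    cs=[c for c in cs if cv2.contourArea(c)>15]
    return min(cs,key=lambda c:np.hypot(*(np.array(cv2.minAreaRect(c)[0])-near)))
px={"cup":[(275,296),(299,282)],"stand":[(326,236),(302,203)],"switch":[(437,288),(410,203)],"key":[(399,334),(413,280)],"timer":[(175,252),(185,287)]}
zr={"cup":(.040,.062),"stand":(.052,.068),"switch":(.042,.056),"key":(.07,.11)}
for k,z in zr.items():
    for i,n in enumerate(("scene","top")):
        w=W[n];u,v=px[k][i];m=np.zeros((480,640),bool);m[v-28:v+28,u-28:u+28]=1
        m&=(w[...,2]>z[0])&(w[...,2]<z[1])
        if k=="key": b=im[n].astype(int);m&=(b[...,2]>b[...,1]*2)
        if not m.any(): print(k,n,"none");continue
        c=blob(n,m,(u,v));mm=cv2.drawContours(np.zeros((480,640),np.uint8),[c],-1,1,-1).astype(bool)&m
        P=w[mm];r=cv2.minAreaRect((P[:,:2]*1000).astype(np.float32));e=cv2.minEnclosingCircle((P[:,:2]*1000).astype(np.float32))
        print(k,n,mm.sum(),"px",np.array(cv2.minAreaRect(c)[0]),"z med/max",np.median(P[:,2]),P[:,2].max(),"rect",[np.round(x,1) for x in r],"circ",np.round(e[0],1),round(e[1],1))
m=im["top"][150:310,250:450];cv2.imwrite("pics/ctop.png",cv2.resize(m,(750,600),interpolation=cv2.INTER_CUBIC))
E
```

```text
cup scene 341 px [274.  286.5] z med/max 0.046786514524609656 0.0533500398820904 rect [array([ 429.7, -165.6]), array([61.2, 61.2]), np.float64(64.6)] circ [ 430.  -165.8] 31.6
cup top 140 px [298.5 278.5] z med/max 0.051321105948426204 0.057535686562181075 rect [array([ 427.7, -167.6]), array([60.2, 60.3]), np.float64(1.5)] circ [ 427.9 -167.5] 30.8
stand scene 305 px [326. 233.] z med/max 0.059485271841729935 0.06264621853671991 rect [array([ 592.3, -169.9]), array([46.7, 43.1]), np.float64(33.4)] circ [ 592.4 -169.8] 24.2
stand top 371 px [301.75 200.25] z med/max 0.060414455663606495 0.06680225086620858 rect [array([ 591.1, -171. ]), array([45.3, 43.9]), np.float64(47.6)] circ [ 591.5 -171. ] 23.4
switch scene 1216 px [437.0094 282.717 ] z med/max 0.047535026458612725 0.05169024523719381 rect [array([ 595.4, -400.3]), array([73.9, 70. ]), np.float64(9.8)] circ [ 595. -400.] 49.0
switch top 1059 px [410.5284 202.6797] z med/max 0.0486486254424686 0.05595144073960516 rect [array([ 593.5, -401.8]), array([71.6, 71.6]), np.float64(9.7)] circ [ 593.3 -401.7] 50.2
key scene 223 px [398.4999 330.    ] z med/max 0.0848264140098347 0.09120974364309853 rect [array([ 432.8, -400.1]), array([11.3, 28.1]), np.float64(1.5)] circ [ 433.7 -400. ] 14.1
key top 101 px [412.5297 276.703 ] z med/max 0.08841421513048842 0.0972225397862539 rect [array([ 433.2, -399.2]), array([29.6, 12. ]), np.float64(85.3)] circ [ 432.5 -399.1] 15.1
```

View pics/ctop.png

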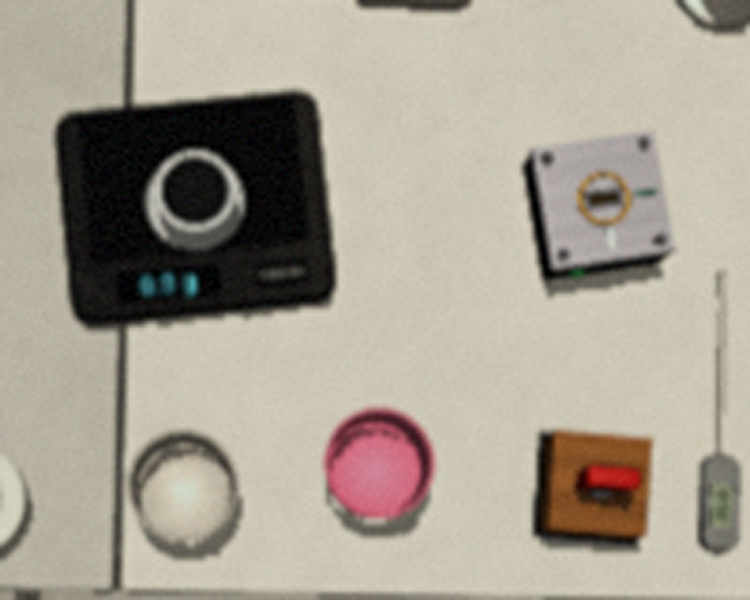

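The crop shows the slot at (605,198), the white mark below it and the green mark to its right, so the switch yaw is about +0.17 rad. The key head is at (610,478) with its wide side along world y. The two views agree within 2 mm and the heights match the text. I'll move above the cup.

```bash
python3 -m creep '[[1.1,-3.7,0,-0.063],[1.1,-3.7,0,-0.063],[1.1,-3.7,0,-0.063],[1.1,-3.7,0,-0.063],[1.1,-3.7,0,-0.063],[1.1,-3.7,0,-0.063],[1.1,-3.7,0,-0.063],[1.1,-3.7,0,-0.063]]' 8.5 40
python3 -m creep '[[1.1,-3.7,0,-0.063],[1.1,-3.7,0,-0.063],[1.1,-3.7,0,-0.063],[1.1,-3.7,0,-0.063],[1.1,-3.7,0,-0.063],[1.1,-3.7,0,-0.063],[1.1,-3.7,0,-0.063],[1.1,-3.7,0,-0.063]]'
```

```text
time: 0.77
ee_pos: [0.3225, 0.1994, 0.231]
ee_rot: [0.456, 0.89, -0.0, -0.0]
wrist_force: [1.0, -0.0, -0.2]
grip_width: 0.999
gripper_force: 0.0
time: 1.43
ee_pos: [0.4104, -0.0963, 0.2313]
ee_rot: [0.664, 0.748, 0.0, -0.0]
wrist_force: [0.7, 0.7, -0.1]
grip_width: 0.995
gripper_force: 0.0
```

```bash
python3 -m creep '[[0.95,-3.5,-1.5,-0.06],[0.95,-3.5,-2,-0.06],[0,0,-3.7,0],[0,0,-3.7,0],[0,0,-3.7,0],[0,0,-3,0],[0,0,-2.3,0],[0,0,0,0]]'
python3 -c "from plant import bot;print(bot.read_state()['ee_pos'])"
```

```text
time: 2.1
ee_pos: [0.425, -0.1627, 0.0278]
ee_rot: [0.706, 0.708, -0.003, -0.005]
wrist_force: [-0.9, 0.4, 0.4]
grip_width: 0.996
gripper_force: 0.0
[ 0.42496194 -0.16270672  0.02784562]
```

```bash
python3 -m creep '[[0,0,-0.8,0],[0,0,-0.8,0],[0,0,0,0],[0,0,0,0]]'
python3 -m creep '[[0,0,0,0],[0,0,0,0],[0,0,0,0],[0,0,0,0],[0,0,0,0],[0,0,0,0],[0,0,0,0],[0,0,0,0]]' 0 40
```

```text
time: 2.43
ee_pos: [0.4304, -0.1647, 0.0171]
ee_rot: [0.706, 0.708, 0.001, 0.001]
wrist_force: [0.3, -0.4, 0.2]
grip_width: 0.995
gripper_force: 0.0
time: 3.1
ee_pos: [0.4302, -0.1647, 0.0176]
ee_rot: [0.706, 0.708, 0.001, 0.0]
wrist_force: [-2.0, 1.5, 7.6]
grip_width: 0.706
gripper_force: 41.9
```

```bash
python3 -m creep '[[0,0,1,0],[0,0,2,0],[0,0,3,0],[0,0,3,0],[2,0,0.5,0],[3.5,0,0,0],[3.5,0,0,0],[3.5,-0.4,0,0]]'
python3 -m creep '[[2.5,0,0,0],[1.2,0,0,0],[0,0,0,0],[0,0,0,0],[0,0,0,0]]'
python3 - <<'E'
from h import *
for n in C:
    p,d=bot.grab_frame(n); cv2.imwrite(f"pics/{n}1.png",p[:,:,::-1]); np.save(f"pics/{n}1.npy",d)
a=cv2.imread("pics/scene1.png")[150:300,230:430];b=cv2.imread("pics/top1.png")[130:280,220:420]
cv2.imwrite("pics/c1.png",np.hstack([cv2.resize(x,(400,300),interpolation=cv2.INTER_CUBIC) for x in(a,b)]))
E
```

```text
time: 3.77
ee_pos: [0.5565, -0.1668, 0.1125]
ee_rot: [0.706, 0.708, 0.001, -0.0]
wrist_force: [0.7, 0.1, -0.5]
grip_width: 0.706
gripper_force: 43.6
time: 4.18
ee_pos: [0.5902, -0.1689, 0.1115]
ee_rot: [0.707, 0.707, -0.001, -0.0]
wrist_force: [0.3, -0.1, -0.2]
grip_width: 0.704
gripper_force: 43.6
```

View pics/c1.png

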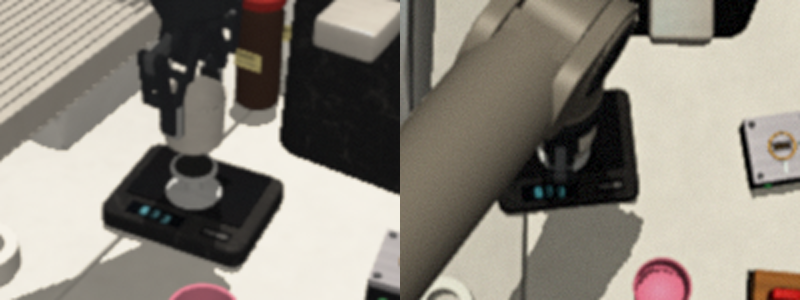

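The cup hangs upright over the stand: cup at (195,115), stand at (195,170) in the left crop. I'll lower it.

```bash
python3 -m creep '[[0.1,-0.1,-1,0],[0.05,0,-1,0],[0,0,-0.7,0],[0,0,-0.4,0],[0,0,-0.1,0],[0,0,0,0]]'
python3 -m creep '[[0,0,-0.15,0],[0,0,-0.1,0],[0,0,0,0],[0,0,0,0]]'
```

```text
time: 4.78
ee_pos: [0.5928, -0.1695, 0.0786]
ee_rot: [0.706, 0.708, -0.0, -0.0]
wrist_force: [0.4, -0.3, -1.1]
grip_width: 0.7
gripper_force: 43.6
time: 5.12
ee_pos: [0.5935, -0.1698, 0.0777]
ee_rot: [0.706, 0.708, 0.0, 0.0]
wrist_force: [-0.6, 1.1, 4.2]
grip_width: 0.701
gripper_force: 43.9
```

```bash
python3 -m creep '[[0,0,0,0],[0,0,0,0],[0,0,0,0],[0,0,0,0],[0,0,0,0],[0,0,0,0]]' 8.5
python3 -m creep '[[0,0,1,0],[0,0,2,0],[0,0,3.5,0],[0,0,3.5,0],[-2,-3,0,0],[-2,-3.6,0,0],[-2,-3.6,0,0],[-2,-3.6,0,0]]'
python3 -m creep '[[-2,-3.6,0,0],[-2,-3.6,0,0],[-2,-2,0,0],[-2,0,0,0],[0,0,0,0],[0,0,0,0]]'
python3 - <<'E'
from h import *
np.set_printoptions(precision=1,suppress=True)
for n,(u,v) in {"scene":(322,220),"top":(302,198)}.items():
    p,d=bot.grab_frame(n); cv2.imwrite(f"pics/{n}2.png",p[:,:,::-1]); w=cloud(n,d)
    P=w[v-40:v+40,u-40:u+40].reshape(-1,3)*1000;P=P[(P[:,2]>100)&(P[:,2]<120)&(np.hypot(P[:,0]-592,P[:,1]+170)<60)]
    print(n,len(P),cv2.minEnclosingCircle(P[:,:2].astype(np.float32)) if len(P) else "",P[:,2].max() if len(P) else "")
a=cv2.imread("pics/scene2.png")[200:380,250:490];b=cv2.imread("pics/top2.png")[150:330,240:480]
cv2.imwrite("pics/c2.png",np.hstack([cv2.resize(x,(400,300),interpolation=cv2.INTER_CUBIC) for x in(a,b)]))
E
```

```text
time: 5.62
ee_pos: [0.5931, -0.1695, 0.0767]
ee_rot: [0.706, 0.708, -0.0, -0.0]
wrist_force: [-0.3, 0.2, 0.3]
grip_width: 0.989
gripper_force: 0.0
time: 6.28
ee_pos: [0.5126, -0.3088, 0.1782]
ee_rot: [0.706, 0.708, 0.0, 0.001]
wrist_force: [0.1, -1.1, 0.1]
grip_width: 0.996
gripper_force: 0.0
time: 6.78
ee_pos: [0.432, -0.4005, 0.1778]
ee_rot: [0.708, 0.707, 0.0, 0.001]
wrist_force: [0.8, 1.1, -0.1]
grip_width: 0.993
gripper_force: 0.0
scene 324 ((596.7725219726562, -172.44232177734375), 32.77275466918945) 112.29602453921109
top 158 ((593.7828369140625, -172.6890411376953), 31.577350616455078) 119.04966109329504
```

View pics/c2.png

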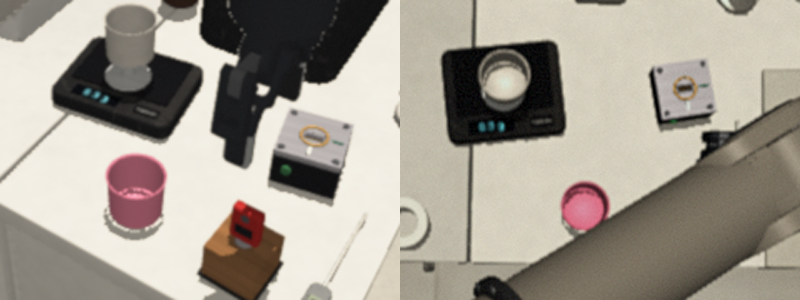

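The cup stands upright on the stand, about 3 mm off its middle (crop (130,45) and (503,80)). The key stands untouched in its block at (247,225). I'll grasp the key.

```bash
python3 -m creep '[[0.1,0.05,-3,-0.03],[0,0,-3,0],[0,0,-3,0],[0,0,-2,0],[0,0,-1.0,0],[0,0,-0.3,0],[0,0,0,0],[0,0,0,0]]' 5 90
python3 -m creep '[[0,0,0,0],[0,0,0,0],[0,0,0,0],[0,0,0,0],[0,0,0,0],[0,0,0,0],[0,0,0,0],[0,0,0,0]]' 0 90
```

```text
time: 7.55
ee_pos: [0.4355, -0.3998, 0.0552]
ee_rot: [0.717, 0.698, 0.0, 0.001]
wrist_force: [-0.3, 0.2, 0.3]
grip_width: 0.587
gripper_force: 0.0
time: 8.22
ee_pos: [0.4347, -0.3998, 0.055]
ee_rot: [0.717, 0.697, 0.0, 0.001]
wrist_force: [-0.5, 0.8, 5.6]
grip_width: 0.125
gripper_force: 88.1
```

```bash
python3 -m creep '[[0,0,1,0],[0,0,2,0],[0,0,3,0],[2,0,1.5,0.05],[3.5,0,0,0.05],[3.5,0,0,0.05],[3.5,-0.1,0,0.05],[2.5,0,0,0]]'
python3 -m creep '[[0.9,0,0,0],[0,0,0,0],[0,0,0,0],[0,0,0,0]]'
python3 - <<'E'
from h import *
np.set_printoptions(precision=4,suppress=True)
for n in C:
    p,d=bot.grab_frame(n); cv2.imwrite(f"pics/{n}3.png",p[:,:,::-1]); np.save(f"pics/{n}3.npy",d)
a=cv2.imread("pics/scene3.png")[220:330,380:490];b=cv2.imread("pics/top3.png")[160:240,370:450]
cv2.imwrite("pics/c3.png",np.hstack([cv2.resize(x,(400,400),interpolation=cv2.INTER_CUBIC) for x in(a,b)]))
E
```

```text
time: 8.88
ee_pos: [0.5875, -0.3983, 0.1286]
ee_rot: [0.642, 0.767, 0.001, 0.0]
wrist_force: [1.6, -0.1, -0.4]
grip_width: 0.125
gripper_force: 88.3
time: 9.22
ee_pos: [0.5912, -0.4009, 0.1287]
ee_rot: [0.645, 0.765, -0.001, -0.001]
wrist_force: [-0.0, 0.5, -1.1]
grip_width: 0.124
gripper_force: 88.3
```

View pics/c3.png

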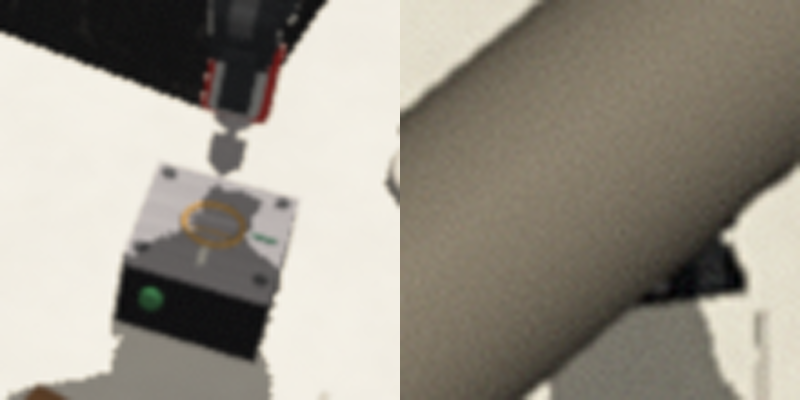

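The left crop shows the blade tip at (226,175), which is frame pixel (442.2,268.1). The brass ring centre is at (213,224), which is (438.6,281.6). The arm hides both in the top view.

Run:
```python
from h import *
p=cv2.imread("pics/scene0.png");d=np.load("pics/scene0.npy")
print("tip",onz("scene",(442.2,268.1),.0837),"ring",onz("scene",(438.6,281.6),.048))
for n in C:
    p=cv2.imread(f"pics/{n}0.png");h=cv2.cvtColor(p,cv2.COLOR_BGR2HSV);u,v={"scene":(437,284),"top":(410,203)}[n]
    m=np.zeros((480,640),bool);m[v-13:v+13,u-13:u+13]=1;m&=(h[...,1]>90)&(h[...,0]>8)&(h[...,0]<28)&(h[...,2]>90)
    q=np.argwhere(m)[:,::-1].astype(np.float32);e=cv2.minAreaRect(q);print(n,len(q),e,onz(n,e[0],.048))
w=cloud("scene",np.load("pics/scene3.npy"));P=w[255:272,430:455].reshape(-1,3);P=P[(P[:,2]>.08)&(P[:,2]<.108)&(abs(P[:,0]-.59)<.03)];print(len(P),P.mean(0),P.min(0),P.max(0))
```

```text
tip [ 0.59173045 -0.40402756  0.0837    ] ring [ 0.59490731 -0.40216562  0.048     ]
scene 56 ((438.0, 281.0), (12.0, 16.0), 90.0) [ 0.59573944 -0.40071625  0.048     ]
top 52 ((410.5, 202.5), (13.0, 13.0), 90.0) [ 0.59308898 -0.40156491  0.048     ]
97 [ 0.59094837 -0.40046183  0.09782908] [ 0.58754998 -0.40808632  0.08638033] [ 0.59689768 -0.39257984  0.10683979]
```

```bash
python3 -m creep '[[0.3,0,-1,0],[0,0,-1,0],[0,0,-0.8,0],[0,0,-0.5,0],[0,0,0,0],[0,0,0,0]]'
python3 -m creep '[[0,0,-0.2,0],[0,0,-0.2,0],[0,0,-0.2,0],[0,0,-0.2,0],[0,0,0,0]]'
```

```text
time: 9.82
ee_pos: [0.5957, -0.3997, 0.0949]
ee_rot: [0.644, 0.765, -0.0, -0.001]
wrist_force: [-0.4, -0.2, 0.2]
grip_width: 0.122
gripper_force: 88.3
time: 10.23
ee_pos: [0.5957, -0.4007, 0.0882]
ee_rot: [0.644, 0.765, -0.0, 0.0]
wrist_force: [-0.8, 0.3, -2.7]
grip_width: 0.13
gripper_force: 88.3
```

```bash
python3 -m creep '[[0,0,-0.2,0],[0,0,-0.2,0],[0,0,-0.2,0],[0,0,0,0],[0,0,0,0]]'
python3 -m creep '[[0,0,-0.15,0.03],[0,0,-0.15,-0.03],[0,0,-0.15,-0.03],[0,0,-0.15,0.03],[0,0,0,0]]'
```

```text
time: 10.65
ee_pos: [0.5951, -0.4003, 0.0808]
ee_rot: [0.644, 0.765, -0.001, -0.001]
wrist_force: [-2.5, -1.4, -2.7]
grip_width: 0.128
gripper_force: 88.1
time: 11.07
ee_pos: [0.5951, -0.4006, 0.0756]
ee_rot: [0.644, 0.765, -0.001, -0.0]
wrist_force: [-2.8, -0.7, -0.1]
grip_width: 0.121
gripper_force: 88.5
```

```bash
python3 -m creep '[[0.05,0,-0.15,0.05],[-0.05,0,-0.15,-0.05],[-0.05,0,-0.15,-0.05],[0.05,0,-0.15,0.05],[0,0,0,0]]'
python3 -m creep '[[0.05,0.05,-0.15,0.05],[-0.05,-0.05,-0.15,-0.05],[-0.05,-0.05,-0.15,-0.05],[0.05,0.05,-0.15,0.05],[0,0,0,0]]'
```

```text
time: 11.48
ee_pos: [0.5954, -0.4023, 0.0711]
ee_rot: [0.644, 0.765, -0.001, 0.001]
wrist_force: [-3.1, -2.2, 2.7]
grip_width: 0.13
gripper_force: 89.1
time: 11.9
ee_pos: [0.5954, -0.4023, 0.066]
ee_rot: [0.644, 0.765, -0.001, 0.001]
wrist_force: [-5.1, -1.2, 6.2]
grip_width: 0.124
gripper_force: 89.5
```

```bash
python3 -m creep '[[0,0.05,-0.15,0.05],[-0.1,-0.05,-0.15,-0.05],[-0.05,-0.05,-0.15,-0.05],[0.05,0.05,-0.15,0.05],[0,0,0,0]]'
python3 -m creep '[[0.05,0.05,-0.1,0.05],[-0.05,-0.05,-0.1,-0.05],[-0.05,-0.05,0,-0.05],[0.05,0.05,0,0.05],[0,0,0,0]]'
```

```text
time: 12.32
ee_pos: [0.5954, -0.4025, 0.065]
ee_rot: [0.644, 0.765, -0.001, 0.003]
wrist_force: [-8.5, 2.8, 22.6]
grip_width: 0.125
gripper_force: 92.0
time: 12.73
ee_pos: [0.5953, -0.4019, 0.059]
ee_rot: [0.644, 0.765, -0.001, 0.002]
wrist_force: [-4.6, 0.3, 9.7]
grip_width: 0.128
gripper_force: 90.1
```

```bash
python3 -m creep '[[0,0.05,-0.1,0.05],[0,-0.05,-0.1,-0.05],[0,-0.05,0,-0.05],[0,0.05,0,0.05],[0,0,0,0]]'
python3 - <<'E'
from h import *
p,d=bot.grab_frame("scene"); cv2.imwrite("pics/scene4.png",p[:,:,::-1]);a=p[230:340,380:490,::-1]
cv2.imwrite("pics/c4.png",cv2.resize(a,(500,500),interpolation=cv2.INTER_CUBIC))
E
```

```text
time: 13.15
ee_pos: [0.5953, -0.4021, 0.059]
ee_rot: [0.644, 0.765, -0.0, 0.002]
wrist_force: [-7.4, 1.3, 16.3]
grip_width: 0.129
gripper_force: 90.9
```

View pics/c4.png

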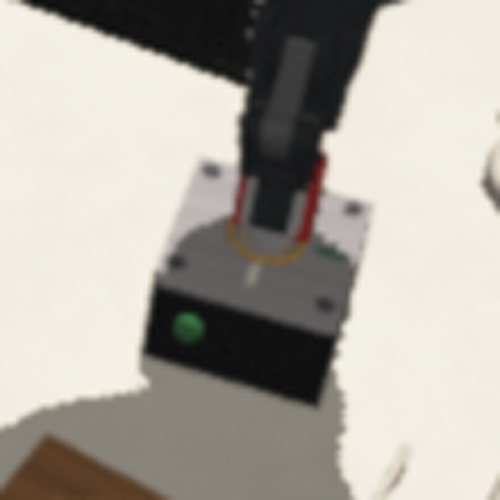

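The key's collar sits on the brass ring at (268,240). Pressing 2 mm more changed only the force, so the key is home. I'll turn clockwise.

```bash
python3 -m creep '[[-0.1,0,0,-0.1],[0,0,0,-0.1],[0,0,0,-0.1],[0,0,0,-0.1],[0,0,0,-0.1],[0,0,0,-0.1],[0,0,0,-0.1],[0,0,0,-0.1]]' - 110
python3 -m creep '[[0,0,0,-0.1],[0,0,0,-0.1],[0,0,0,-0.1],[0,0,0,-0.1],[0,0,0,-0.1],[0,0,0,-0.1],[0,0,0,-0.1],[0,0,0,0]]'; python3 -c "
from plant import bot;s=bot.read_state();print(s['ft_torque'],s['q'][6])"
```

```text
time: 13.87
ee_pos: [0.5941, -0.402, 0.059]
ee_rot: [0.892, 0.452, 0.0, 0.002]
wrist_force: [-7.7, 1.9, 16.6]
grip_width: 0.127
gripper_force: 107.5
time: 14.53
ee_pos: [0.5938, -0.4018, 0.059]
ee_rot: [0.993, 0.119, 0.0, 0.002]
wrist_force: [-7.8, 1.3, 17.2]
grip_width: 0.123
gripper_force: 107.8
[0.58142145 1.80678076 0.09000406] -0.32365917520800475
```

```bash
python3 -m creep '[[0,0,0,-0.1],[0,0,0,-0.1],[0,0,0,-0.05],[0,0,0,0],[0,0,0,0],[0,0,0,0]]'
python3 - <<'E'
from h import *
s=bot.read_state();print(s['ft_torque'],s['ee_rot'])
p,d=bot.grab_frame("scene"); cv2.imwrite("pics/scene5.png",p[:,:,::-1]);a=p[200:340,290:490,::-1]
cv2.imwrite("pics/c5.png",cv2.resize(a,(800,560),interpolation=cv2.INTER_CUBIC))
E
```

```text
time: 15.03
ee_pos: [0.5938, -0.4017, 0.059]
ee_rot: [1.0, -0.004, 0.001, 0.002]
wrist_force: [-7.5, 2.6, 16.9]
grip_width: 0.128
gripper_force: 108.0
[0.53795183 1.81482191 0.14596794] [ 9.99990800e-01 -3.92816336e-03  6.44013902e-04  1.59825114e-03]
```

View pics/c5.png

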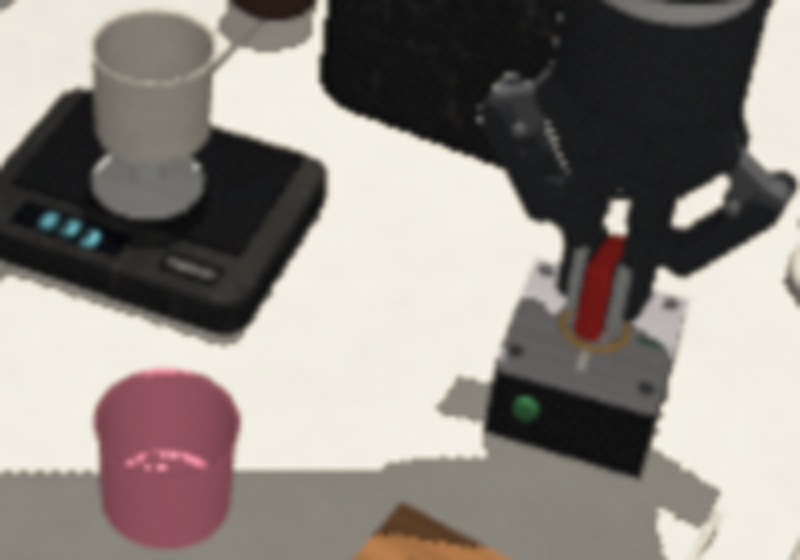

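The cup stands upright on the stand at (150,90). The key is turned a quarter turn at (600,290), seen edge-on towards the white mark, and the lamp is at (526,408). I'll add a small margin and check the torque and lamp.

```bash
python3 -m creep '[[0,0,0,-0.05],[0,0,0,0],[0,0,0,0],[0,0,0,0],[0,0,0,0],[0,0,0,0]]'
python3 - <<'E'
from h import *
s=bot.read_state();print(s['ft_torque'],s['ee_rot'])
p,d=bot.grab_frame("scene"); cv2.imwrite("pics/scene6.png",p[:,:,::-1])
for i in(0,2,4,5,6):
    a=cv2.imread(f"pics/scene{i}.png")[295:310,412:432].astype(int);g=a[...,1]-a[...,2];k=np.unravel_index(g.argmax(),g.shape);print(i,a[k],(g>30).sum())
E
```

```text
time: 15.58
ee_pos: [0.5938, -0.4017, 0.059]
ee_rot: [1.0, -0.029, 0.001, 0.002]
wrist_force: [-6.3, 1.7, 17.7]
grip_width: 0.125
gripper_force: 108.0
[0.56227379 1.85982071 0.11420259] [ 9.99581017e-01 -2.88947500e-02  7.27930608e-04  1.53427917e-03]
0 [ 70 113  59] 23
2 [ 70 114  59] 23
4 [ 71 114  60] 23
5 [ 70 114  59] 23
6 [ 70 113  59] 23
```

```bash
python3 -c "
from plant import bot
print(bot.close_job())"
```

```text
the job is handed in; nothing more can be done
None
```

I handed the job in at about 16 s. The cup stands upright about 3 mm off the middle of the stand, and the key is fully home and held about 1.8 rad clockwise. The core's angle was not read directly, and the green lamp did not change.

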